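Arm the sprung coil slide at its middle stop

ROBOT

A 6-joint arm with a two-finger parallel gripper is mounted at the origin on a cart in front of the work surface, level with it; the furniture and walls round the work are solid. World frame = base frame: x ahead of the robot, y to its left, z up, the work surface at z = 0. Lengths are in m, angles in rad, forces in N, time in s.
With the tool pointing down it reaches from about 0.35 to 0.975 m from the base axis. Payload 4.9 kg.
Tool frame: the origin (TCP) lies midway between the tips of the shut fingers; the grasp point (between the pads) lies 19 mm behind it; z points along the fingers, y is the line along which they close (so a half turn about z gives the same grasp; the last joint's range is limited). The gripper opens to 85 mm and grips with 20 to 120 N. Pads are 22 mm wide; open, the fingers measure 114 mm over their backs; the gripper's body (76 mm by 85 mm) begins 54 mm behind the grasp point. The pads swing forward as they close: fully open they stand 13 mm farther back than shut.
Start: joints at [-1.346, 0.053, 1.613, -0, 1.476, -0.119], TCP at [0.211, -0.588, 0.231] pointing down, gripper open.
Joint ranges: [-3.01, 3.01], [-1.01, 2.22], [0.06, 2.58], [-1.02, 4.17], [0.09, 2.62], [-3.14, 3.14]. Speed limits (rad/s): [2.57, 2.57, 3.14, 3.14, 3.14, 3.14].

INTERFACE

Orientations are given as a unit quaternion [w, x, y, z].
In Python, from plant import * gives the robot as it stands.
- The arm moves only by the tool jog_arm, never from a script. Its argument "targets" is a list of rows, each a list of 3 entries, a list of its own where there are three numbers: the shift along the tool's x, y, z in units of 25 mm (1.0 is 25 mm), then the turn, a rotation vector about the tool's x, y, z in units of 8 degrees (1.0 is 8 degrees), then the opening in per cent of the stroke, from 0 (shut) to 100 (fully open). A call has 1 to 8 rows; each row is the pose to reach, as a shift and turn from the pose commanded when the call began, along the tool's axes at that moment; what a row does not reach only later rows make up. A row lasts 1/8 s, in which the tool goes at most 62.5 mm and 10.7 degrees, less where a joint would pass 70% of its speed; a pose out of reach is approached as far as the arm can. A call with a gripper value outside its range is refused whole. The fingers move at their own pace and stop on an object; the grip force is fixed at half the most. Time passes only in rows, so rows that repeat a pose let the fingers close. It gives the time, the measured TCP pose, the force, the opening and the grip force at its end, in the units of the state.
- state(): the state, without advancing time (a new reading comes with each control period).
- grab_frame(name): name is "side" or "top" or "wrist"; returns (picture, depth): 420x560x3 uint8, red, green, blue; 420x560 float32, m along the optical axis (not along the pixel's ray), 0 where there is no reading.
- camera_params(name): a dict with "fovy" (degrees; the focal length in pixels is half the picture's height over the tangent of half this angle, whatever the lens; pixels are square), "cx", "cy" (the principal point, pixels), "rvec" (rotation vector, rad) and "tvec" (3), from world to camera coordinates, as OpenCV has them; the wrist camera has in their place "hand_eye" (4x4, takes a point from camera to tool coordinates, whose origin is the TCP and whose axes are the flange's). Camera axes: x right, y down, z forward; pixel columns grow to the right and rows downward; lengths in m; the calibration is good to about 2 mm. A picture is of the moment at which its call begins: read the wrist's pose just before it. camera_params takes no time and is no camera call.
- job_done(): hands the job in; it is judged then, once.
The state is a dict: "time": time; "joint_pos": joint angles; "joint_vel": joint speeds; "joint_efforts": joint torques, N m; "tool_pos": TCP position; "tool_rot": TCP orientation; "contact_force": force on the tool from outside, world axes, zero at the start; "ft_torque": the same for the moment, N m; "gripper_width": opening from 0.0 (shut) to 1.0 (fully open); "grasp_force": force on a finger pad.
Only numpy, scipy, OpenCV 4.12 (cv2) and the standard library are available. Lean on these libraries where they do the work, as an engineer would, in place of code of your own. Each camera call takes 0.05 s, during which the arm holds its last target. There are 200 camera calls.

TASK

Arm the coil slide: with a fingertip press the middle one of its three stop pins all the way in, then push the sprung carriage from its rear end past that pin and let go, so that its spring brings it back and it catches on the middle pin. Nothing is to be gripped: leave the other two pins up, keep the bobbin standing in its cup on the carriage, and do not disturb the small things lying around the slide.

Things in the scene. Friction and masses are not known exactly. Their poses are not given: they have to be found in the camera images.
- coil_slide: the coil slide, screwed to the table: aluminium base plate 246x134x12 mm with a grey carriage and, along one side, a bridge with three stop pins. Origin at table height under the carriage's line of travel; the plate spans x -118 to +128, y -50 to +84 mm. +x is the way the carriage is pushed, +y the side of the pins, z up. An end wall 48 mm high stands at x +118 to +128 mm
- carriage (a joint): travel of the carriage along the slide's +x, m: 0 at rest, 0.118 at the front stop. A damped spring pushes it back with 3.5 N (at rest) to 7.6 N; passing a pin that is in costs a few N more. Let go, it moves back at 0.2 to 0.4 m/s. It rests at 0.066 when caught by the middle pin (0.030 near, 0.102 far); push it to at least 0.072; anything up to the front stop is good
- pawl_tip (a point): tip of the steel spring pawl that sticks out of the carriage's pin side, below the bridge; it slips past a pin that is in when the carriage goes forward and catches behind it on the way back; pins that are up do not catch it
- bridge_top (a point): centre of the top of the bridge under the pin heads, 44 mm above the table, x +39, y +67 mm of the slide; the bridge is 128 mm long (x) and 30 mm wide (y); the pins stand 36 mm apart along it
- push_face (a point): centre of the carriage's flat rear end face, which looks along the slide's -x, 34 mm above the table; the face is 90 mm wide and spans 17 to 50 mm above the table; the carriage is 110 mm long (at rest the face is at x -116 mm of the slide)
- pin_mid (a joint): how far the middle stop pin is pressed in, in m: 0 up, 0.012 fully in. About 3 N of friction moves it and holds it where it is left; it does not spring back
- pin_mid_top (a point): middle stop pin: centre of the top of the pin's head; the head is a steel disc 16 mm across; its top is 71.5 mm above the table when the pin is up, 59.5 mm when it is fully in
- pin_near (a joint): the same for the pin nearest the carriage; to stay up
- pin_near_top (a point): near stop pin: centre of the top of the pin's head; the head is a steel disc 16 mm across; its top is 71.5 mm above the table when the pin is up, 59.5 mm when it is fully in
- pin_far (a joint): the same for the pin farthest from the carriage; to stay up
- pin_far_top (a point): far stop pin: centre of the top of the pin's head; the head is a steel disc 16 mm across; its top is 71.5 mm above the table when the pin is up, 59.5 mm when it is fully in
- bobbin: loose wire bobbin, black flanges and a copper winding, 31 mm across and 24 mm high, standing in the cup on the carriage; origin at the centre of its underside, z along its axis; its top is 74 mm above the table
- cup_floor (a point): centre of the floor of the cup on top of the carriage, 50 mm above the table, 81 mm ahead of the carriage's rear face; the cup's rim is 8 mm high and 42 mm across
- eraser: bystander: white and blue eraser, 20x42x12 mm, loose on the table beside the slide; origin at the centre of its underside
- weight_0: bystander: slotted brass weight, 33 mm across, 10 mm high, loose on the table beside the slide; origin at the centre of its underside
- hex_key: bystander: black hex key, 80x27x4 mm, loose on the table beside the slide; origin at the centre of its underside
- cap_nut: bystander: black domed terminal cap, 24 mm across, 17 mm high, loose on the table beside the slide; origin at the centre of its underside
- weight_2: bystander: slotted brass weight, 30 mm across, 8 mm high, loose on the table beside the slide; origin at the centre of its underside
Things that resemble listed ones, but are neither listed nor needed, are in the scene too. Leave any turquoise or yellow look-alike of the bobbin alone.

How it is judged:
By the outcome, as a careful person would: the job done as asked, in the order asked, and still so for the second after the job is handed in, with the robot touching nothing.
It also fails if it takes over 48 s, if anything falls off the work surface, if the arm or the gripper's body presses on something with over 40 N, if the wrist force passes 120 N, or if a joint passes its speed limit or range.

## Working session

There is one attempt and no reset: what is moved stays moved. The work goes in short steps, Python scripts to look and compute and a tool call to move; the robot and the scene stay as the last step left them, time stands still between calls to the robot, and variables do not carry over. Pictures are saved under pics/ and viewed, at most 10 in all, crops included, and the job is handed in when it is done.

Besides the shell and the picture viewer there is one more tool, called after "Request:" in YAML: its name, and indented under it one key for each argument. jog_arm: Moves the arm, as the interface text tells. Its arguments: {"type":"object","properties":{"targets":{"type":"array"}},"required":["targets"]}

```bash
mkdir -p pics; cat > h.py <<'E'
from plant import *
import numpy as np, cv2
from scipy.spatial.transform import Rotation as R
def cam(n):
    p=camera_params(n); f=210/np.tan(np.radians(p["fovy"])/2)
    if "rvec" in p:
        Rm=R.from_rotvec(np.ravel(p["rvec"])).as_matrix(); t=np.ravel(p["tvec"])
        T=np.eye(4);T[:3,:3]=Rm.T;T[:3,3]=-Rm.T@t
    else:
        s=state();q=s["tool_rot"];T=np.eye(4);T[:3,:3]=R.from_quat([q[1],q[2],q[3],q[0]]).as_matrix();T[:3,3]=s["tool_pos"];T=T@np.array(p["hand_eye"])
    return f,p["cx"],p["cy"],T
def atz(c,u,v,z):
    f,cx,cy,T=c; d=T[:3,:3]@np.array([(u-cx)/f,(v-cy)/f,1]);o=T[:3,3]
    return o+d*(z-o[2])/d[2]
def atd(c,u,v,D):
    f,cx,cy,T=c; z=D[int(v),int(u)]; return T[:3,:3]@(np.array([(u-cx)/f,(v-cy)/f,1])*z)+T[:3,3]
def proj(c,P):
    f,cx,cy,T=c; q=T[:3,:3].T@(np.array(P)-T[:3,3]); return f*q[0]/q[2]+cx,f*q[1]/q[2]+cy
E
python3 - <<'E'
from h import *
for n in("top","side"):
    a,d=grab_frame(n); cv2.imwrite(f"pics/{n}0.png",cv2.resize(a[:,:,::-1],(800,600),interpolation=cv2.INTER_CUBIC)); np.save(n+"_d.npy",d); cv2.imwrite(n+"_raw.png",a[:,:,::-1])
    print(n,camera_params(n),cam(n)[3][:3,3])
s=state();print(s["time"],s["tool_pos"],s["tool_rot"],s["contact_force"])
E
```

```text
top {'fovy': 42.50055250536055, 'cx': 270.46164663418733, 'cy': 205.80548590909171, 'rvec': array([ 2.20366816, -2.14118033,  0.11110272]), 'tvec': array([0.01881186, 0.56403869, 0.98788345])} [0.46336634 0.03735292 1.038414  ]
side {'fovy': 50.29831037252006, 'cx': 277.25711667253745, 'cy': 199.4115556408695, 'rvec': array([ 0.34186922, -2.56776525,  1.5264867 ]), 'tvec': array([0.53244008, 0.11487276, 0.89066973])} [0.32364006 0.84151834 0.5263884 ]
0.1 [ 0.21054235 -0.58785273  0.23014798] [-9.62477743e-04  9.85262377e-01  1.71047122e-01 -5.54190471e-05] [-0.13010118  0.07716728 -0.24072892]
```

View pics/top0.png

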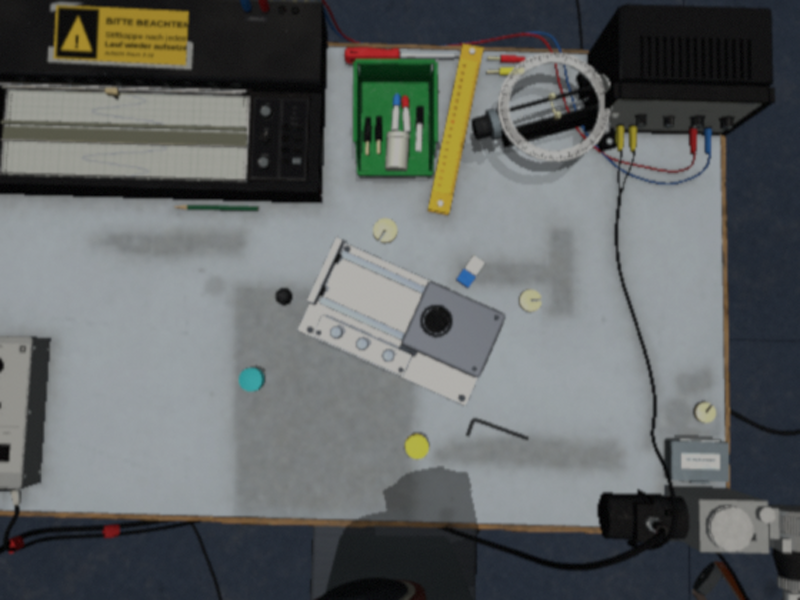

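View pics/side0.png

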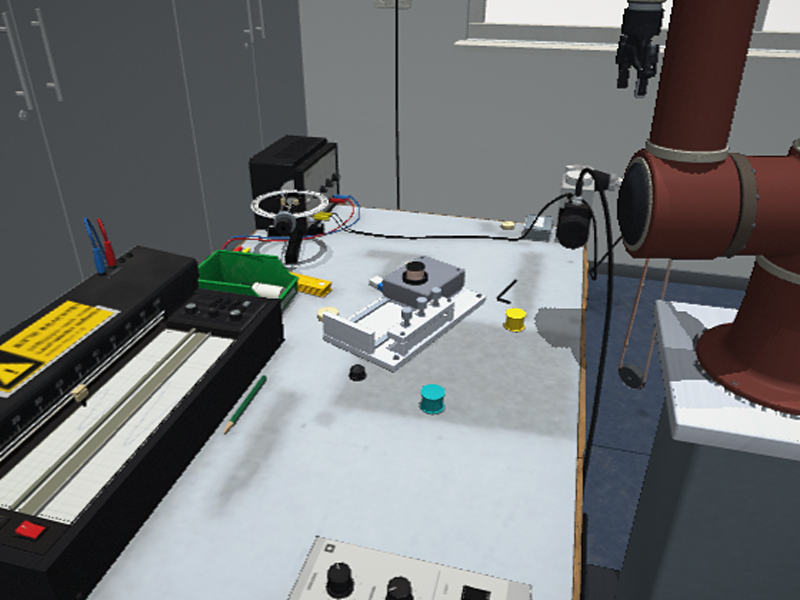

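The top view shows the slide with the carriage at right (bobbin at 436,320) and the end wall at left (325,270). The pins are at (336,332), (362,343) and (389,355). The middle one is (362,343), and near is the one by the carriage. I'll take one enlarged crop to confirm.

```bash
python3 - <<'E'
from h import *
a=cv2.imread("top_raw.png")[160:290,200:360]
cv2.imwrite("pics/crop.png",cv2.resize(a,None,fx=4.5,fy=4.5,interpolation=cv2.INTER_CUBIC))
E
```

```text
(no output)
```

View pics/crop.png

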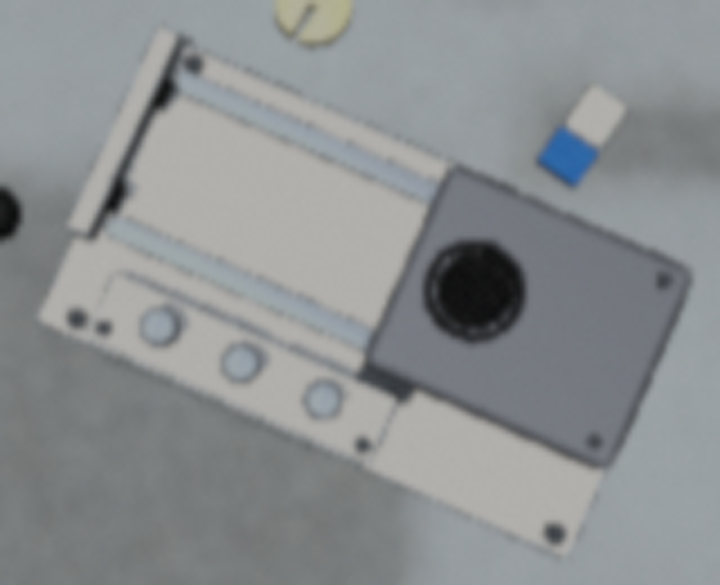

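```bash
python3 - <<'E'
from h import *
from scipy.optimize import least_squares as ls
c=cam("top"); D=np.load("top_d.npy")
pts=[((159,326),(75,67,71.5)),((241,362),(39,67,71.5)),((323,399),(3,67,71.5)),((690,272),(-116,-45,50)),((608,466),(-116,45,50)),((474,290),(-35,0,74)),((572,557),(-118,84,12)),((40,318),(128,84,12))]
def W(p,q): 
    x,y,z=np.array(q)/1000; C,S=np.cos(p[2]),np.sin(p[2]); return np.array([p[0]+C*x-S*y,p[1]+S*x+C*y,z])
raw=lambda u:((u[0]+.5)/4.5-.5+200,(u[1]+.5)/4.5-.5+160)
r=ls(lambda p:np.ravel([np.array(proj(c,W(p,q)))-raw(u) for u,q in pts]),[.45,0,1.2]); p=r.x
print(p,np.degrees(p[2]),r.fun.reshape(-1,2).round(2))
for n,q in dict(mid=(39,67,71.5),near=(3,67,71.5),far=(75,67,71.5),face=(-116,0,34)).items(): print(n,W(p,q))
for u in [(241,362),(474,290),(600,350)]:
    v=raw(u);print(atd(c,v[0],v[1],D))
# side check
cs=cam("side");print([np.array(proj(cs,W(p,q)))/.7 for q in[(75,67,71.5),(39,67,71.5),(3,67,71.5)]])
q=state()["tool_rot"];print(R.from_quat([q[1],q[2],q[3],q[0]]).as_matrix().round(3))
f=W(p,(-116,0,0));print(camera_params("wrist"))
E
```

```text
[0.54324586 0.00365132 1.18121495] 67.67863153525025 [[-0.64  0.06]
 [-0.51  0.24]
 [-0.33  0.22]
 [ 2.03 -0.83]
 [ 0.89  1.11]
 [ 0.73 -1.25]
 [-0.83  0.15]
 [-1.38  0.24]]
mid [0.49607855 0.06517565 0.0715    ]
near [0.4824057 0.0318732 0.0715   ]
far [0.50975139 0.09847811 0.0715    ]
face [ 0.49918893 -0.10365659  0.034     ]
[0.49659463 0.06432662 0.06978982]
[ 0.52756004 -0.02735504  0.07581993]
[ 0.50638989 -0.08102794  0.04863846]
[array([406.62365349, 309.07985206]), array([421.63071677, 298.88849682]), array([435.83672408, 289.24114183])]
[[ 0.941  0.337 -0.   ]
 [ 0.337 -0.941  0.002]
 [ 0.    -0.002 -1.   ]]
{'fovy': 71.85333984078837, 'cx': 276.804274348401, 'cy': 206.7017398634635, 'hand_eye': array([[ 4.01518544e-04, -9.62664481e-01, -2.70697129e-01,
         6.96781053e-02],
       [ 9.99999882e-01,  4.60438179e-04, -1.54153776e-04,
        -5.08068831e-04],
       [ 2.73037658e-04, -2.70697035e-01,  9.62664553e-01,
        -1.43224754e-01],
       [ 0.00000000e+00,  0.00000000e+00,  0.00000000e+00,
         1.00000000e+00]])}
```

The fit agrees with the top depth and with the side view's pins (407,309), (421,299) and (436,289). The middle pin is at about (0.496, 0.065). Next I go above it with the gripper shut and tool x turned along the slide.

Request:
jog_arm:
  targets:
    - [[19.5,-20.7,2.6],[0,0,-6],0]
    - [[19.5,-20.7,2.6],[0,0,-6],0]
    - [[19.5,-20.7,2.6],[0,0,-6],0]
    - [[19.5,-20.7,2.6],[0,0,-6],0]
    - [[19.5,-20.7,2.6],[0,0,-6],0]
    - [[19.5,-20.7,2.6],[0,0,-6],0]
    - [[19.5,-20.7,2.6],[0,0,-6],0]
    - [[19.5,-20.7,2.6],[0,0,-6],0]

```text
time: 1.1
tool_pos: [0.4102, -0.1301, 0.1854]
tool_rot: [0.0, 0.831, 0.557, 0.0]
contact_force: [2.0, -0.3, 0.4]
gripper_width: -0.002
grasp_force: 0.0
```

Request:
jog_arm:
  targets:
    - [[8.5,0.2,1],[0,0,0],0]
    - [[8.5,0.2,1],[0,0,0],0]
    - [[8.5,0.2,1],[0,0,0],0]
    - [[8.5,0.2,1],[0,0,0],0]
    - [[8.5,0.2,1],[0,0,0],0]
    - [[8.5,0.2,1],[0,0,0],0]

```text
time: 1.85
tool_pos: [0.4948, 0.062, 0.1605]
tool_rot: [-0.0, 0.831, 0.557, -0.0]
contact_force: [0.6, 0.4, 1.2]
gripper_width: -0.0
grasp_force: 0.0
```

```bash
python3 - <<'E'
from h import *
s=state();c=cam("wrist");a,d=grab_frame("wrist");np.save("w_d.npy",d)
cv2.imwrite("pics/w1.png",cv2.resize(a[:,:,::-1],(800,600),interpolation=cv2.INTER_CUBIC))
print(s["time"],s["tool_pos"],s["contact_force"]); np.save("w_T.npy",c[3])
for P in([.4824,.0319,.0715],[.4961,.0652,.0715],[.5098,.0985,.0715]): print(np.array(proj(c,P))/.7)
E
```

```text
1.85 [0.4948205  0.06203244 0.16052595] [0.64989757 0.42759789 1.1972261 ]
[394.64983541 353.91804932]
[394.69386447 296.87224048]
[394.74160431 235.01859405]
```

View pics/w1.png

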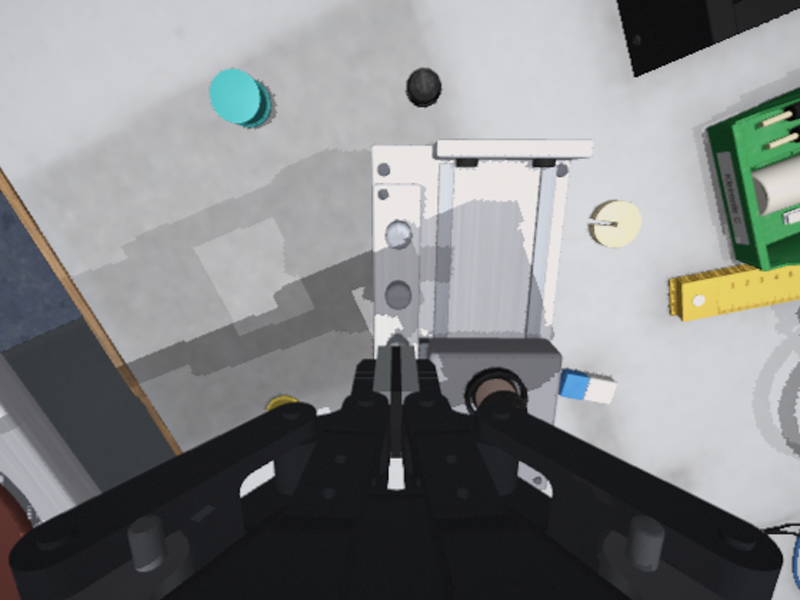

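The wrist view shows the far pin at (398,234), the mid pin at (398,295) and the near pin hidden under the fingertips at (397,345). That is within 2 mm of my fit. I'll centre and descend.

Request:
jog_arm:
  targets:
    - [[0.17,0.06,1],[0,0,0],0]
    - [[0.17,0.06,2],[0,0,0],0]
    - [[0.17,0.06,3.0],[0,0,0],0]
    - [[0.17,0.06,3.0],[0,0,0],0]
    - [[0.17,0.06,3.0],[0,0,0],0]

```text
time: 2.52
tool_pos: [0.4988, 0.0653, 0.087]
tool_rot: [0.0, 0.831, 0.556, 0.001]
contact_force: [0.6, 0.4, 0.4]
gripper_width: -0.002
grasp_force: 0.0
```

Request:
jog_arm:
  targets:
    - [[-0.03,-0.03,0.3],[0,0,0],0]
    - [[-0.03,-0.03,0.5],[0,0,0],0]
    - [[-0.03,-0.03,0.6],[0,0,0],0]
    - [[-0.03,-0.03,0.7],[0,0,0],0]
    - [[-0.03,-0.03,0.8],[0,0,0],0]
    - [[-0.03,-0.03,0.9],[0,0,0],0]
    - [[-0.03,-0.03,0.95],[0,0,0],0]
    - [[-0.03,-0.03,0.95],[0,0,0],0]

```text
time: 3.52
tool_pos: [0.4974, 0.0656, 0.0618]
tool_rot: [0.0, 0.83, 0.557, 0.0]
contact_force: [-0.2, -0.1, 0.4]
gripper_width: -0.001
grasp_force: 0.0
```

Request:
jog_arm:
  targets:
    - [[0,0,0.04],[0,0,0],0]
    - [[0,0,0.08],[0,0,0],0]

```text
time: 3.78
tool_pos: [0.4975, 0.0656, 0.0603]
tool_rot: [0.0, 0.831, 0.557, 0.0]
contact_force: [-1.5, 0.3, 3.4]
gripper_width: -0.002
grasp_force: 1.4
```

Request:
jog_arm:
  targets:
    - [[0,0,0.04],[0,0,0],0]
    - [[0,0,0.08],[0,0,0],0]

```text
time: 4.03
tool_pos: [0.4976, 0.0656, 0.0594]
tool_rot: [-0.0, 0.83, 0.557, -0.0]
contact_force: [-6.3, -0.3, 14.3]
gripper_width: 0.001
grasp_force: 6.9
```

The pin has bottomed out: 14 N at z = 59.4 mm. I'll lift, check it, then go behind the carriage.

Request:
jog_arm:
  targets:
    - [[0,0,-0.5],[0,0,0],0]
    - [[0,0,-2.8],[0,0,0],0]
    - [[-1,0,-3.5],[0,0,0],0]
    - [[-3,1,-3.5],[0,0,0],0]
    - [[-5.5,2,-3.5],[0,0,0],0]
    - [[-7.9,2.7,-3.5],[0,0,0],0]
    - [[-7.9,2.7,-3.5],[0,0,0],0]
    - [[-7.9,2.7,-3.5],[0,0,0],0]

```text
time: 5.03
tool_pos: [0.4847, -0.1428, 0.1455]
tool_rot: [-0.0, 0.831, 0.557, 0.0]
contact_force: [0.4, 0.6, -0.1]
gripper_width: 0.003
grasp_force: 0.0
```

```bash
python3 - <<'E'
from h import *
s=state();c=cam("wrist");a,d=grab_frame("wrist")
cv2.imwrite("pics/w2.png",cv2.resize(a[:,:,::-1],(800,600),interpolation=cv2.INTER_CUBIC))
print(s["time"],s["tool_pos"],s["contact_force"])
for P in([.4834,.0325,.0715],[.4971,.066,.0595],[.5108,.0995,.0715]):
    u,v=proj(c,P);r=d[int(v)-3:int(v)+4,int(u)-3:int(u)+4];z=np.median(r);f,cx,cy,T=c
    print(u/.7,v/.7,(T[:3,:3]@(np.array([(u-cx)/f,(v-cy)/f,1])*z)+T[:3,3]).round(4))
for q in(-45,0,45): print(np.array(proj(c,[.5005+.38*0-.925*q/1000,-.103+.38*q/1000,.05]))/.7)
E
```

```text
5.025 [ 0.48465545 -0.14284926  0.14547698] [ 0.41910604  0.56004696 -0.11274812]
242.04571498411633 -35.65630834387 [ 0.5018 -0.0401  0.2135]
243.3684644412588 -117.24089419260298 [ 0.485   0.1874 -0.1329]
223.51334786939776 -250.07810330389233 [ 0.5101  0.2578 -0.1216]
[472.37050879 227.66059237]
[393.78437724 227.67738051]
[315.20293608 227.69416765]
```

View pics/w2.png

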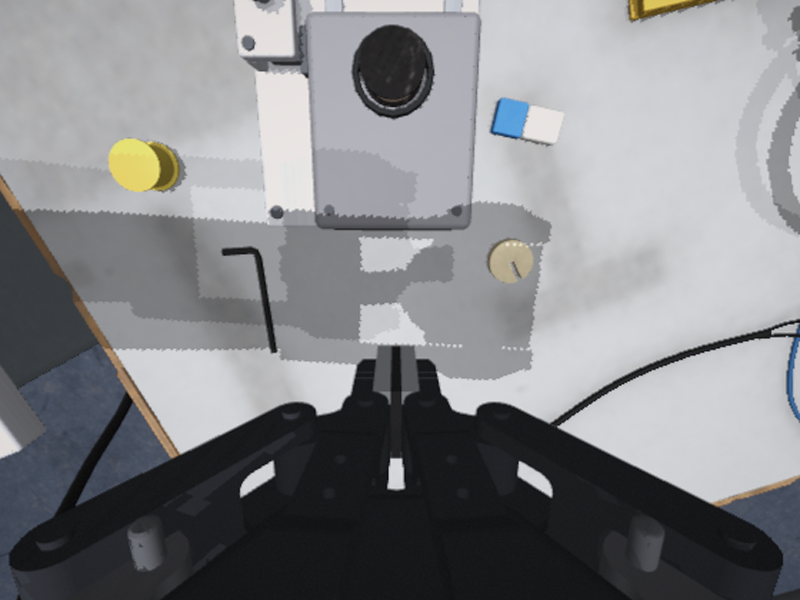

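The carriage's rear edge is at v = 228, spanning 315 to 472 and centred on the tool as predicted. Weight (510,260) and hex key (265,300) are clear. The pins are out of view here, so I'll descend behind the face and check them from the other cameras.

Request:
jog_arm:
  targets:
    - [[0,0,1.5],[0,0,0],0]
    - [[0,0,3],[0,0,0],0]
    - [[0,0,4.2],[0,0,0],0]
    - [[0,0,4.6],[0,0,0],0]
    - [[0,0,4.6],[0,0,0],0]

```text
time: 5.7
tool_pos: [0.4847, -0.1417, 0.0304]
tool_rot: [-0.0, 0.83, 0.558, -0.0]
contact_force: [0.9, 0.5, -0.2]
gripper_width: 0.001
grasp_force: 0.0
```

```bash
python3 - <<'E'
from h import *
s=state();print(s["tool_pos"],s["contact_force"])
a,d=grab_frame("side");c=cam("side");D=np.load("side_d.npy")
cv2.imwrite("pics/s2.png",cv2.resize(a[170:250,220:345,::-1],None,fx=6,fy=6,interpolation=cv2.INTER_CUBIC))
a,d=grab_frame("top");c=cam("top");D=np.load("top_d.npy")
for P in([.4824,.0319,.0715],[.4961,.0652,.0715],[.5098,.0985,.0715]):
    u,v=map(int,np.round(proj(c,P)));w=np.s_[v-1:v+2,u-1:u+2];print(np.median(D[w]),np.median(d[w]))
E
```

```text
[ 0.48473589 -0.14173081  0.03036711] [ 0.8730903   0.52228118 -0.16279446]
0.9671038 0.96635985
0.9668175 0.9786319
0.9672821 0.9686134
```

View pics/s2.png

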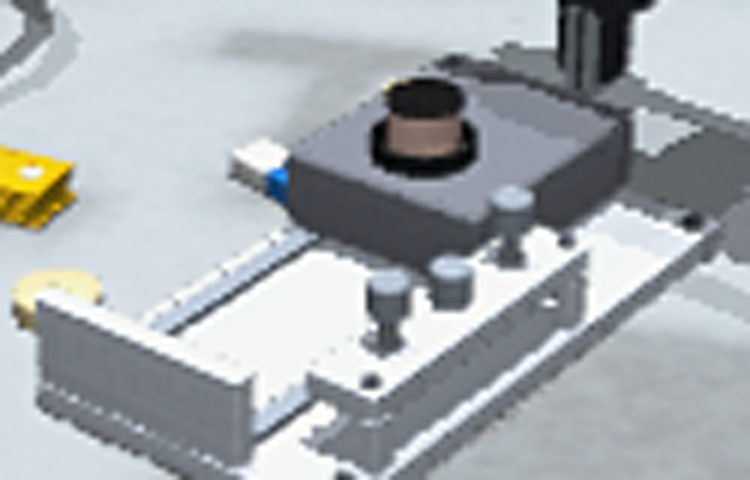

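The side view shows the middle pin (450,285) down with far (388,295) and near (512,205) up. Top depth confirms a 12 mm drop on the middle one only. Now I push.

Request:
jog_arm:
  targets:
    - [[0.5,0,0],[0,0,0],0]
    - [[0.9,0,0],[0,0,0],0]
    - [[1.1,0,0],[0,0,0],0]
    - [[1.3,0,0],[0,0,0],0]
    - [[1.5,0,0],[0,0,0],0]
    - [[1.7,0,0],[0,0,0],0]
    - [[1.9,0,0],[0,0,0],0]
    - [[2.1,0,0],[0,0,0],0]

```text
time: 6.8
tool_pos: [0.5048, -0.0946, 0.0308]
tool_rot: [0.0, 0.831, 0.557, -0.0]
contact_force: [-2.5, -3.9, 3.5]
gripper_width: 0.005
grasp_force: 2.6
```

Request:
jog_arm:
  targets:
    - [[0.3,0,0],[0,0,0],0]
    - [[0.6,0,0],[0,0,0],0]
    - [[0.9,0,0],[0,0,0],0]
    - [[1.2,0,0],[0,0,0],0]
    - [[1.5,0,0],[0,0,0],0]
    - [[1.8,0,0],[0,0,0],0]
    - [[2.1,0,0],[0,0,0],0]
    - [[2.4,0,0],[0,0,0],0]

```text
time: 7.8
tool_pos: [0.5276, -0.0396, 0.0308]
tool_rot: [0.001, 0.831, 0.557, -0.001]
contact_force: [-2.7, -7.5, 2.6]
gripper_width: 0.002
grasp_force: 3.9
```

Request:
jog_arm:
  targets:
    - [[0.2,0,0],[0,0,0],0]
    - [[0.4,0,0],[0,0,0],0]
    - [[0.5,0,0],[0,0,0],0]
    - [[0.5,0,0],[0,0,0],0]

```text
time: 8.3
tool_pos: [0.5325, -0.0279, 0.0309]
tool_rot: [0.001, 0.83, 0.557, -0.0]
contact_force: [-1.3, -6.3, 3.6]
gripper_width: 0.0
grasp_force: 3.2
```

```bash
python3 - <<'E'
from h import *
s=state();print(s["tool_pos"],s["contact_force"])
a,d=grab_frame("side")
cv2.imwrite("pics/s3.png",cv2.resize(a[160:250,220:345,::-1],None,fx=6,fy=6,interpolation=cv2.INTER_CUBIC))
E
```

```text
[ 0.53248758 -0.0279154   0.0308671 ] [-1.3437519  -6.27925765  3.61579857]
```

View pics/s3.png

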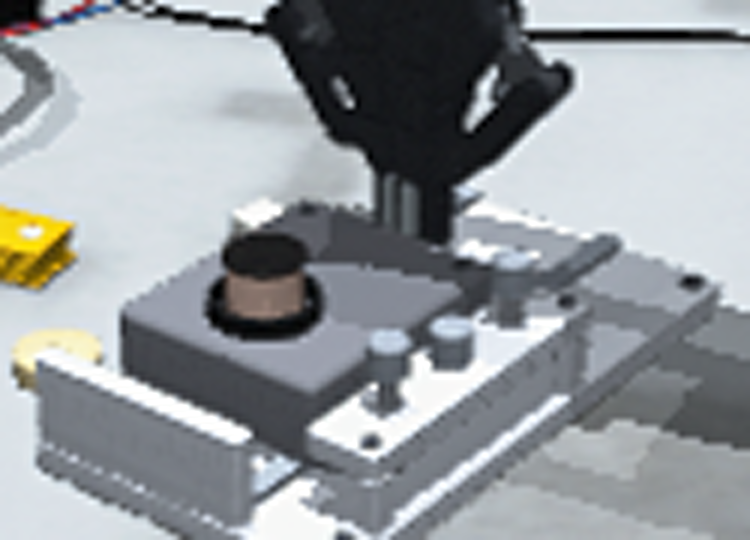

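The carriage is at about 0.093, past the middle pin, with the bobbin standing at (265,285). I'll let go with a quick retreat straight back, then up.

Request:
jog_arm:
  targets:
    - [[-2.5,0,0],[0,0,0],0]
    - [[-5,0,0],[0,0,0],0]
    - [[-5,0,0],[0,0,0],0]
    - [[-5,0,-2],[0,0,0],0]
    - [[-5,0,-4],[0,0,0],0]
    - [[-5,0,-4],[0,0,0],0]
    - [[-5,0,-4],[0,0,0],0]

```text
time: 9.22
tool_pos: [0.4848, -0.1416, 0.13]
tool_rot: [-0.001, 0.83, 0.557, 0.0]
contact_force: [0.1, 0.3, -0.4]
gripper_width: 0.001
grasp_force: 0.0
```

```bash
python3 - <<'E'
from h import *
s=state();print(s["time"],s["tool_pos"],s["contact_force"])
a,d=grab_frame("side")
cv2.imwrite("pics/s4.png",cv2.resize(a[160:250,220:345,::-1],None,fx=6,fy=6,interpolation=cv2.INTER_CUBIC))
E
```

```text
9.225 [ 0.4848345  -0.14159834  0.12999473] [ 0.08033525  0.30072237 -0.39316755]
```

View pics/s4.png

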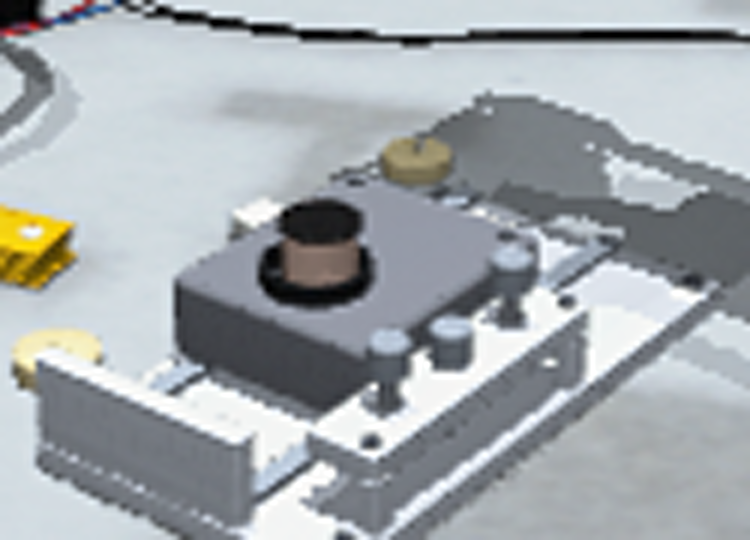

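The carriage has come back part way and is held at about 0.066. The bobbin stands in its cup at (320,250), the middle pin is in, and the other two are up. I'm handing in.

```bash
python3 -c "
from plant import *
print(job_done())"
```

```text
the job is handed in; nothing more can be done
None
```

The coil slide is armed and the job is handed in: the carriage is caught at about 0.066 m on the pressed middle pin, the other two pins are up, the bobbin is in its cup, and I saw nothing around the slide disturbed.

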